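# Push the housed test piece into the corner of the stop fence

## Robot

A 7-joint arm with a two-finger parallel gripper is mounted at the origin on a cart in front of the work surface, level with it; the furniture and walls round the work are solid. World frame = base frame: x ahead of the robot, y to its left, z up, the work surface at z = 0. Lengths are in m, angles in degrees, forces in N, time in s.
With the tool pointing down it reaches from about 0.425 to 0.875 m from the base axis. Payload 4.7 kg.
Tool frame: the origin (TCP) lies at the centre of the arm's flange, where the gripper is bolted on; the fingertips stand 182 mm ahead of it and the grasp point (between the pads) lies 164 mm ahead of it; z points along the fingers, x is the direction in which the jaws open and shut, and the axes are right-handed (so a half turn about z gives the same grasp; the last joint's range is limited). The gripper opens to 87 mm and grips with 3 to 60 N. Pads are 19 mm wide; open, the fingers measure 117 mm over their backs; the gripper's body (75 mm by 190 mm) begins 51 mm behind the grasp point.
Start: joints at [-68.004, 18.392, -4.016, 83.108, 1.295, 78.541, -3.26], TCP at [0.235, 0.606, 0.405] pointing down, gripper open.
Joint ranges: [-163.93, 163.93], [-17.29, 119.83], [-79.2, 71.16], [3.27, 140.29], [-89.18, 269.18], [5.43, 117.66], [-154.24, 154.24]. Speed limits (degrees/s): [147.25, 147.25, 180, 180, 180, 180, 180].

## Interface

Orientations are given as [roll, pitch, yaw] about the fixed x, y, z axes, in that order (R = Rz(yaw) Ry(pitch) Rx(roll)).
In Python, from cell import env gives the robot as it stands. The module is installed in compiled form; this text tells all that it offers.
- The arm moves only by the tool carry_out, never from a script. Its argument "increments" is a list of rows, each a list of 5 numbers: the shift along the world's x, y, z in m, then the turn about the world's z in degrees, then the gripper's target within -1 to 1 (shut at 1, half-way at 0, fully open at -1). In form: [[dx, dy, dz, spin, jaw], ...]. A call has 1 to 20 rows; each row is the pose to reach, as a shift and turn from the pose commanded when the call began; what a row does not reach only later rows make up. A row lasts 1/10 s, in which the tool goes at most 50 mm and 8.59 degrees, less where a joint would pass 70% of its speed; a pose out of reach is approached as far as the arm can. A call with a gripper value outside its range is refused whole. The fingers move at their own pace and stop on an object; "grip_force" is the grip in N (left out, the last holds). Time passes only in rows, so rows that repeat a pose let the fingers close. It gives the time, the measured TCP pose, the force and the opening at its end, in the units of the state.
- env.get_obs(): the state, without advancing time (a new reading comes with each control period).
- env.read_camera(name): name is "side" or "top"; returns (picture, depth): 420x560x3 uint8, red, green, blue; 420x560 float32, m along the optical axis (not along the pixel's ray), 0 where there is no reading.
- env.get_calibration(name): a dict with "K" (3x3 intrinsics, pixels), "k1" (the pictures are not rectified: a ray, as slopes to the right and down, at radius r is drawn at 1 + k1 r^2 times it, then the intrinsics apply), "camera_from_world" (4x4, takes a point from world to camera coordinates). Camera axes: x right, y down, z forward; pixel columns grow to the right and rows downward; lengths in m; the calibration is good to about 2 mm. A picture is of the moment at which its call begins. get_calibration takes no time and is no camera call.
- env.sign_off(): hands the job in, once; it reports no verdict.
The state is a dict: "time_s": time; "qpos": joint angles; "joint_velocities": joint speeds; "effort": joint torques, N m; "tool_pos": TCP position; "tool_rot": TCP orientation; "force": force on the tool from outside, world axes, zero at the start; "wrist_torque": the same for the moment, N m; "grip_width": finger opening in m.
Only numpy, scipy, OpenCV 4.12 (cv2) and the standard library are available. Lean on these libraries where they do the work, as an engineer would, in place of code of your own. Each camera call takes 0.05 s, during which the arm holds its last target.

## Task

Push the wooden test piece that lies in front of the fence, the one with the groove across its top, along the bench until it sits square in the inside corner of the fence: one long side flush against the fence, and one end flush against the stop block clamped to the fence. Only push it with the fingers: do not pick it up or tip it, and leave the other loose things on the bench where they are.

Things in the scene. Friction and masses are not known exactly. Their poses are not given: they have to be found in the camera images.
- test_piece: loose pine bar, 56 x 120 mm (x by y), 30 mm high, with a groove 26 mm wide and 12 mm deep across its top near the middle; 0.1 to 0.2 kg. Origin: centre of its underside, on the bench; y along its length, z up. It starts in front of the fence (robot's side), turned up to 0.4 rad from it.
- fence: straight plywood fence with an aluminium track on top, fixed to the bench: 30 mm thick, 440 mm long, 40 mm high. Origin: centre of its underside; y along its length, x away from the robot. The face the piece goes against is the plane x = -15 mm, towards the robot; a flush piece has its origin at x = -43 mm in this frame. Place and yaw vary.
- stop_block: fixed wooden stop block hooked over the fence near its left or right end, black knob on top (64 mm high). 30 mm wide along the fence (15 mm each side of its origin), 49 mm high, reaching 71 mm ahead (-x) of its origin. Origin: on the fence's centre line at bench level; axes as the fence's. Its face towards the fence's middle is the stop: a piece against it has its origin 75 mm from this one along the fence.
- spare_knob: a like black knob on a small aluminium plate, parked on top of the fence's track near the end opposite the stop block; fixed, 61 mm above the bench at its top, nothing in front of the fence. Origin: on the fence's centre line, at bench level.
- plain_offcut: bystander: plain pine block without groove, 44 x 90 x 35 mm, left of the work. Origin: centre of its underside.
- tape_measure: bystander: tape measure, 42 x 97 x 66 mm high, right of the work. Origin: centre of its underside.
- wedge: bystander: pine wedge, 36 x 120 x 26 mm, left of the work. Origin: centre of its underside.
- screw_carton: bystander: small carton of screws, 48 x 70 x 32 mm, right of the work. Origin: centre of its underside.
Not all that is in view belongs to the job. What is shaped like the test_piece but orange is not meant.

How it is judged:
By the outcome, as a careful person would: the job done as asked, in the order asked, and still so for the second after the job is handed in, with the robot touching nothing.
It also fails if it takes over 64 s, if anything falls off the work surface, if the arm or the gripper's body presses on something with over 40 N, if the wrist force passes 120 N, or if a joint passes its speed limit or range.

## Working session

There is one attempt and no reset: what is moved stays moved. The work goes in short steps, Python scripts to look and compute and a tool call to move; the robot and the scene stay as the last step left them, time stands still between calls to the robot, and variables do not carry over. Pictures are saved under pics/ and viewed, and the job is handed in when it is done.

Besides the shell and the picture viewer there is one more tool, called after "Call:" as a command line: name --pt "numbers of a row" for each row, then --argument value for the rest. carry_out: Moves the arm, as the interface text tells. Its arguments: {"type":"object","properties":{"increments":{"type":"array"},"grip_force":{"type":"number"}},"required":["increments"]}

```bash
mkdir -p pics; ls
cat > h.py <<'E'
import numpy as np, cv2
from cell import env
def snap(name,tag):
    im,d=env.read_camera(name)
    cv2.imwrite(f'pics/{tag}.png',cv2.cvtColor(im,cv2.COLOR_RGB2BGR)); np.save(f'pics/{tag}_d.npy',d); np.save(f'pics/{tag}_i.npy',im)
    return im,d
def cal(name):
    c=env.get_calibration(name); return np.array(c['K']),c['k1'],np.array(c['camera_from_world'])
def rays(name,uv):
    K,k1,T=cal(name); uv=np.atleast_2d(np.array(uv,float))
    d=np.c_[(uv[:,0]-K[0,2])/K[0,0],(uv[:,1]-K[1,2])/K[1,1]]
    s=d.copy()
    for _ in range(30): s=d/(1+k1*(s**2).sum(1,keepdims=True))
    return np.c_[s,np.ones(len(s))]
def onplane(name,uv,z):
    K,k1,T=cal(name); R=T[:3,:3]; c=-R.T@T[:3,3]
    w=rays(name,uv)@R; t=(z-c[2])/w[:,2]
    return c+w*t[:,None]
def cloud(name,d):
    K,k1,T=cal(name); h,w=d.shape
    u,v=np.meshgrid(np.arange(w),np.arange(h))
    r=rays(name,np.c_[u.ravel(),v.ravel()])*d.reshape(-1,1)
    P=(r-T[:3,3])@T[:3,:3]
    P[d.ravel()==0]=np.nan
    return P.reshape(h,w,3)
E
python3 - <<'E'
from h import *
for n in('top','side'):
    snap(n,n+'0'); K,k1,T=cal(n); print(n,K[0],k1,(-T[:3,:3].T@T[:3,3]).round(3),T[:3,:3].round(2).tolist())
o=env.get_obs(); print(o)
E
```

```text
pics
top [456.72318531   0.         270.65538839] 0.02269751784437688 [0.293 0.088 1.494] [[0.01, -1.0, 0.01], [-0.98, -0.01, -0.17], [0.17, -0.01, -0.99]]
side [495.74851644   0.         276.32795859] -0.12991789876263884 [ 0.268 -1.046  0.711] [[0.97, -0.23, 0.02], [-0.1, -0.48, -0.87], [0.21, 0.84, -0.49]]
{'time_s': 0.1, 'qpos': array([-68.00227208,  18.43392759,  -4.01722604,  83.16818251,
         1.29302107,  78.5422445 ,  -3.26093822]), 'joint_velocities': array([ 0.07015387, -0.10785898,  0.04477509, -0.10083569,  0.00381502,
       -0.04704159, -0.09346536]), 'effort': array([-3.97558449e-05, -4.92573130e+01, -4.05767849e-01, -3.13399601e+01,
       -6.42217021e-02,  3.95197410e-02,  6.56124575e-05]), 'tool_pos': array([0.23488806, 0.60586987, 0.40377851]), 'tool_rot': array([1.79996903e+02, 9.92226772e-02, 6.88121450e+01]), 'force': array([ 1.08497761, -0.38513481, -0.19887786]), 'wrist_torque': array([-0.07598288, -0.00024455, -0.04730842]), 'grip_width': 0.0868796984078561}
```

View pics/top0.png

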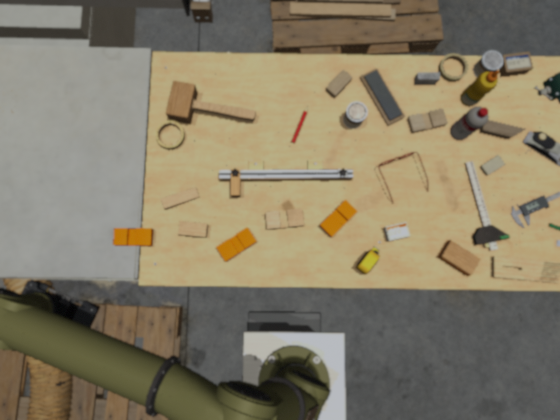

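View pics/side0.png

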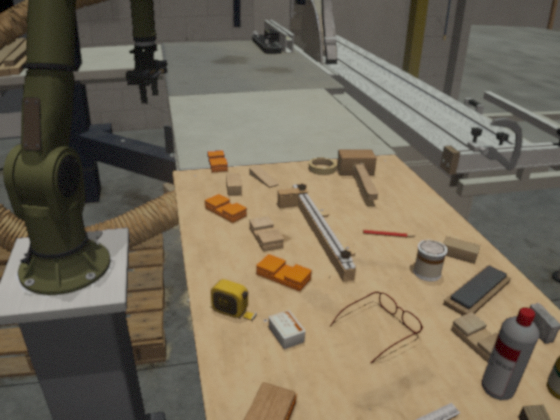

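The top view shows the fence from pixel (219,175) to (353,175), with the stop block at its left end (235,183) and the grooved piece at about (285,217). The orange lookalikes are at (237,244), (338,218) and (133,237). I'll zoom in.

Run:
```python
import cv2
a=cv2.imread('pics/top0.png')[155:275,190:360]; cv2.imwrite('pics/topz.png',cv2.resize(a,None,fx=4.7,fy=4.7,interpolation=cv2.INTER_CUBIC))
a=cv2.imread('pics/side0.png')[150:300,200:370]; cv2.imwrite('pics/sidez.png',cv2.resize(a,None,fx=4,fy=4,interpolation=cv2.INTER_CUBIC))
```

```text
(no output)
```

View pics/topz.png

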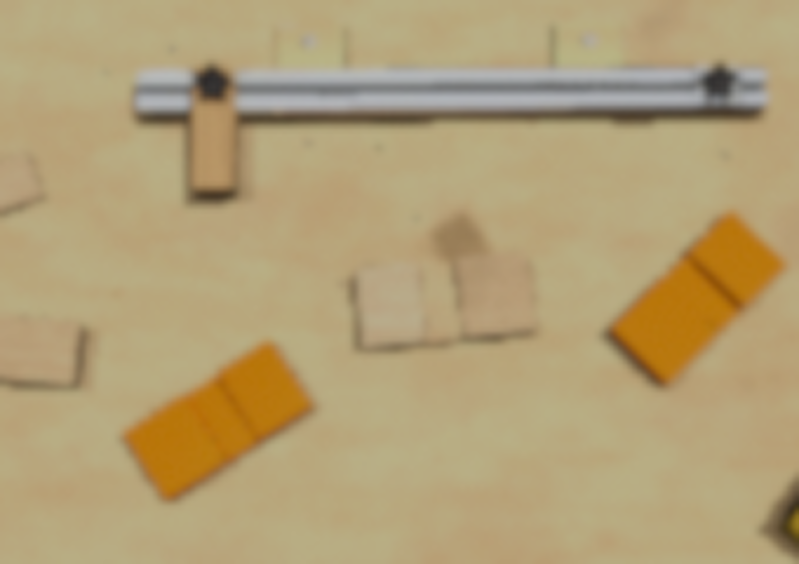

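View pics/sidez.png

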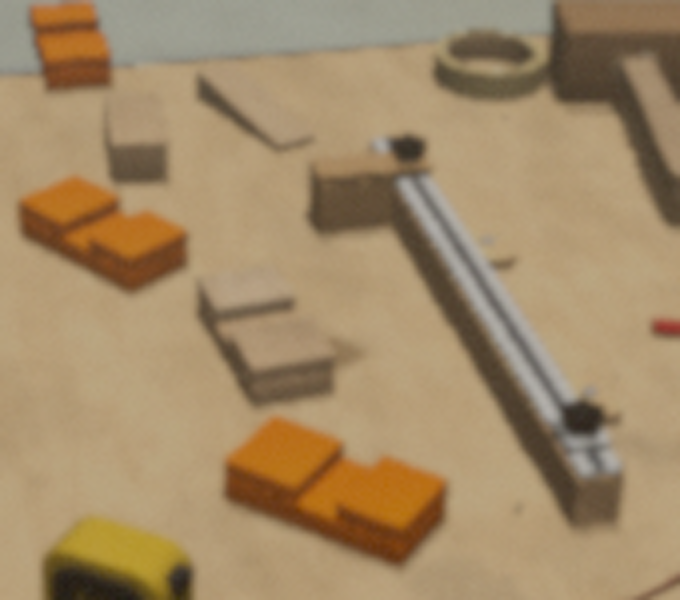

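The grooved pine piece spans about (265–304, 210–229) in the full top picture, with a flat dark stain behind it. The stop is on the fence's +y end. Next I'll measure with depth and colour masks.

Run:
```python
from h import *
for n in('top','side'):
    d=np.load(f'pics/{n}0_d.npy'); P=cloud(n,d)
    z=P[...,2]; ok=np.isfinite(z)&(P[...,0]>.25)&(P[...,0]<.95)&(abs(P[...,1])<.5)
    print(n,'bench z',np.median(z[ok]).round(4))
    z0=np.median(z[ok])
    m=(ok&(z-z0>.010)&(z-z0<.09)).astype(np.uint8)
    k,l,s,c=cv2.connectedComponentsWithStats(m)
    for i in range(1,k):
        if s[i,4]<40: continue
        q=P[l==i]; zz=q[:,2]; top=np.percentile(zz,90)
        qt=q[zz>top-.012] if 1 else q
        r=cv2.minAreaRect((qt[:,:2]*1000).astype(np.float32))
        print(s[i].tolist(),c[i].round(0),'top',top.round(4),'ctr',np.round(r[0],1),np.round(r[1],1),round(r[2],1))
```

```text
top bench z 0.0011
[155, 83, 101, 66, 1907] [194. 110.] top 0.072 ctr [896.1 378.6] [ 77.7 118.3] 80.4
[328, 90, 12, 8, 58] [333.  93.] top 0.0388 ctr [ 942.7 -134.8] [13.9 35. ] 0.4
[369, 91, 36, 35, 684] [387. 107.] top 0.032 ctr [ 907.5 -316.1] [125.7  71.4] 26.3
[343, 102, 24, 26, 467] [355. 114.] top 0.0786 ctr [ 859.8 -199.7] [66.6 67.7] 87.9
[408, 109, 36, 25, 586] [426. 121.] top 0.0341 ctr [ 850.6 -446.9] [ 57.5 117.7] 13.6
[378, 152, 51, 37, 93] [407. 163.] top 0.0438 ctr [ 706.3 -363.2] [163.5  78.2] 78.7
[219, 160, 134, 38, 1616] [280. 175.] top 0.05 ctr [628.   27.4] [ 85.4 436.2] 1.0
[160, 190, 32, 19, 279] [174. 200.] top 0.0251 ctr [572.3 387.6] [37.3 94.8] 21.8
[319, 199, 38, 38, 652] [338. 218.] top 0.0336 ctr [ 514.5 -144.2] [ 55.  120.8] 45.1
[265, 208, 39, 22, 649] [284. 219.] top 0.0338 ctr [510.4  31.5] [ 56.7 120.2] 6.5
[178, 221, 30, 17, 411] [193. 229.] top 0.039 ctr [472.3 327.2] [91.1 44.5] 85.0
[384, 222, 26, 20, 351] [396. 231.] top 0.0367 ctr [ 473.6 -332.3] [48.1 72. ] 13.6
[216, 227, 41, 35, 664] [236. 244.] top 0.0331 ctr [425.6 186.2] [ 56.7 119.8] 
[... 755 characters left out ...]
] [ 61.1 129.9] 35.1
[249, 216, 35, 33, 718] [266. 232.] top 0.0313 ctr [510.   31.6] [ 57.5 128.7] 7.4
[414, 239, 38, 39, 1049] [431. 257.] top 0.0757 ctr [ 860.5 -200.7] [71.3 66.1] 62.1
[256, 254, 56, 36, 1050] [284. 271.] top 0.031 ctr [ 515.1 -144.5] [ 61.2 122.6] 44.7
[443, 276, 55, 83, 2101] [472. 315.] top 0.0307 ctr [ 870.  -374.4] [253.   93.5] 63.3
[210, 279, 39, 37, 1079] [229. 297.] top 0.0652 ctr [ 375.2 -234.8] [41.5 79.6] 55.0
[331, 291, 92, 70, 371] [387. 317.] top 0.0393 ctr [ 669.1 -356.6] [114.1 143.9] 18.7
[269, 310, 37, 36, 877] [287. 328.] top 0.0338 ctr [ 472.8 -332.5] [50.2 73.7] 13.4
[255, 382, 37, 16, 287] [270. 390.] top 0.0354 ctr [ 407.5 -484.7] [30.1 62.5] 89.9
```

Run:
```python
from h import *
for n in('top','side'):
    d=np.load(f'pics/{n}0_d.npy'); P=cloud(n,d)
    x,y,z=P[...,0],P[...,1],P[...,2]
    m=np.isfinite(z)&(z>.034)&(z<.048)&(x>.57)&(x<.69)&(y>-.19)&(y<.25)
    q=P[m]
    # per-y bins lo/hi x, away from stop
    B=[]
    for y0 in np.arange(-.15,.13,.01):
        s=q[(q[:,1]>=y0)&(q[:,1]<y0+.01)]
        if len(s)>3: B.append([y0+.005,s[:,0].min(),s[:,0].max(),s[:,0].mean()])
    B=np.array(B)
    for k in (1,2,3):
        p=np.polyfit(B[:,0],B[:,k],1); print(n,k,'slope deg',np.degrees(np.arctan(p[0])).round(2),'x(y=0)',p[1].round(4), 'x(.15)',np.polyval(p,.15).round(4),'res',np.std(B[:,k]-np.polyval(p,B[:,0])).round(4))
    print('fence y range',q[:,1].min(),q[:,1].max(), np.percentile(z[m],[5,50,95]).round(4))
    m=np.isfinite(z)&(z>.040)&(z<.056)&(x>.56)&(x<.617)&(y>.1)&(y<.25)
    q=P[m]; r=cv2.minAreaRect((q[:,:2]*1000).astype(np.float32)); print('stop',len(q),r, 'z',np.median(q[:,2]).round(4),'y',q[:,1].min().round(4),q[:,1].max().round(4),'xmin',q[:,0].min().round(4))
```

```text
top 1 slope deg -0.85 x(y=0) 0.6425 x(.15) 0.6403 res 0.0006
top 2 slope deg -0.77 x(y=0) 0.6695 x(.15) 0.6675 res 0.0007
top 3 slope deg -0.78 x(y=0) 0.6559 x(.15) 0.6538 res 0.0005
fence y range -0.1899017577241562 0.2460863156180896 [0.0352 0.0405 0.0464]
stop 98 ((599.3939208984375, 192.9228057861328), (34.26974105834961, 29.476375579833984), 0.003886999562382698) z 0.0491 y 0.1782 0.2077 xmin 0.5823
side 1 slope deg -1.01 x(y=0) 0.6431 x(.15) 0.6404 res 0.0009
side 2 slope deg 0.47 x(y=0) 0.6689 x(.15) 0.6702 res 0.0047
side 3 slope deg -0.23 x(y=0) 0.6551 x(.15) 0.6545 res 0.0026
fence y range -0.18959437231711782 0.2467875370994667 [0.0353 0.0399 0.0459]
stop 87 ((599.3687133789062, 193.48672485351562), (36.08855438232422, 33.457523345947266), 83.5993881225586) z 0.0481 y 0.1761 0.2117 xmin 0.5827
```

Run:
```python
from h import *
# colour edges in both images: fence front/back edge of track top plane z=.04; upsampled look
im=np.load('pics/top0_i.npy'); g=cv2.cvtColor(im,cv2.COLOR_RGB2HSV)
S=g[...,1].astype(float)
print(np.round(S[166:188,[250,280,320]].T))
print(im[166:188,280].tolist())
print('stop row',im[188,226:250].tolist())
```

```text
[[ 75.  74.  70.  49.  18.   1.   5.   6.   6.  11.   7.   1.  34.  83.
  102.  88.  80.  77.  76.  78.  78.  78.]
 [ 77.  75.  68.  36.   4.   6.   5.   4.   9.  10.   8.   5.  43.  91.
  103.  90.  82.  79.  80.  82.  82.  82.]
 [ 72.  71.  65.  34.   4.   6.   5.   2.   9.  10.   7.   5.  43.  95.
   93.  85.  77.  78.  79.  79.  78.  76.]]
[[185, 171, 129], [183, 171, 129], [180, 169, 132], [176, 170, 151], [179, 179, 176], [176, 178, 180], [156, 158, 159], [127, 129, 129], [138, 140, 143], [168, 171, 175], [175, 177, 181], [163, 161, 160], [138, 127, 115], [104, 87, 67], [102, 86, 61], [142, 126, 92], [172, 157, 117], [183, 168, 126], [184, 169, 126], [184, 168, 125], [184, 168, 125], [184, 168, 125]]
stop row [[184, 171, 129], [183, 169, 128], [174, 159, 119], [151, 133, 98], [145, 120, 83], [168, 136, 93], [179, 146, 100], [180, 147, 100], [182, 147, 100], [183, 149, 102], [182, 148, 101], [178, 144, 98], [173, 139, 95], [162, 130, 90], [153, 127, 90], [162, 137, 100], [170, 147, 109], [176, 156, 116], [181, 165, 125], [183, 171, 130], [184, 172, 130], [184, 171, 130], [184, 171, 129], [184, 170, 128]]
```

Measured so far, in mm:
- **Piece:** centre (510, 31.5), yaw about +6.5 to 7°. Both views agree.
- **Fence:** yaw about +0.8°, front face at x≈641 at y=0.
- **Stop:** inner face at y≈178.

The goal centre is therefore about (611, 118). The plan is to push +x with both fingers until nearly at the fence, then +y to the stop, then +x to make it flush.

Call:
carry_out --pt "0.014 -0.04 0 2 -0.3" --pt "0.028 -0.08 0 4 -0.3" --pt "0.042 -0.12 0 6 -0.3" --pt "0.057 -0.16 0 8 -0.3" --pt "0.071 -0.2 0 10 -0.3" --pt "0.085 -0.24 0 12 -0.3" --pt "0.1 -0.28 0 14 -0.3" --pt "0.114 -0.32 0 15 -0.3" --pt "0.128 -0.36 0 16 -0.3" --pt "0.143 -0.4 0 17 -0.3" --pt "0.157 -0.44 0 18 -0.3" --pt "0.171 -0.48 0 19 -0.3" --pt "0.186 -0.52 0 20 -0.3" --pt "0.196 -0.55 0 21 -0.3" --pt "0.205 -0.575 0 22 -0.3" --pt "0.205 -0.575 0 22 -0.3" --pt "0.205 -0.575 0 22 -0.3" --grip_force 20

```text
time_s: 1.8
tool_pos: [0.4398, 0.0309, 0.4045]
tool_rot: [-180.0, -0.0, 90.7]
force: [0.1, 0.9, -0.4]
grip_width: 0.0568
```

Call:
carry_out --pt "0 0 -0.03 0 -0.3" --pt "0 0 -0.07 0 -0.3" --pt "0 0 -0.11 0 -0.3" --pt "0 0 -0.15 0 -0.3" --pt "0 0 -0.18 0 -0.3" --pt "0 0 -0.2 0 -0.3" --pt "0 0 -0.213 0 -0.3" --pt "0 0 -0.213 0 -0.3" --pt "0 0 -0.213 0 -0.3"

```text
time_s: 2.7
tool_pos: [0.4398, 0.032, 0.1918]
tool_rot: [-180.0, -0.0, 90.9]
force: [0.6, 0.9, -0.1]
grip_width: 0.0567
```

Run:
```python
from h import *
o=env.get_obs(); print(o['tool_pos'],o['tool_rot'],o['force'])
snap('side','side1')
a=cv2.imread('pics/side1.png')[140:310,190:390]; cv2.imwrite('pics/side1z.png',cv2.resize(a,None,fx=3.5,fy=3.5,interpolation=cv2.INTER_CUBIC))
```

```text
[0.43983624 0.03196683 0.19184891] [-1.79971578e+02 -4.95792590e-03  9.08997668e+01] [ 0.55882683  0.86585331 -0.09206551]
```

View pics/side1z.png

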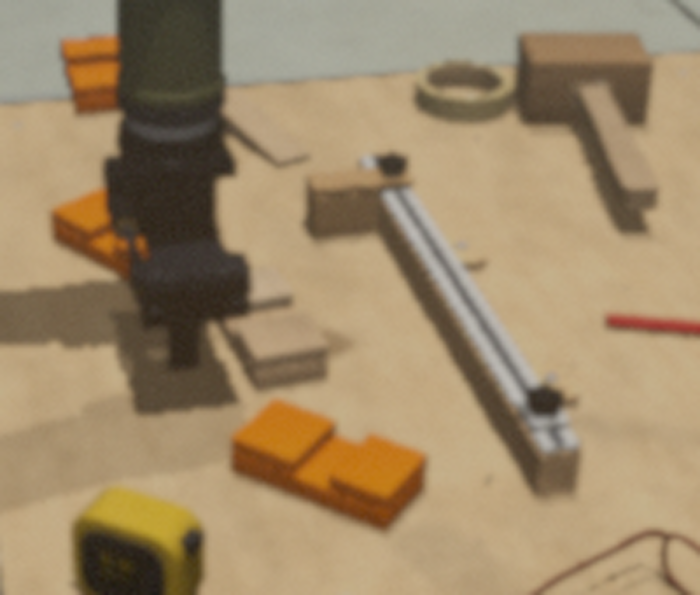

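The side view (zoomed) shows the fingertips at about (183,365), just behind the piece on the robot side and clear of the orange block. Pushing in +x.

Call:
carry_out --pt "0.008 0 0 0 -0.3" --pt "0.015 0 0 0 -0.3" --pt "0.022 0 0 0 -0.3" --pt "0.028 0 0 0 -0.3" --pt "0.034 0 0 0 -0.3" --pt "0.04 0 0 0 -0.3" --pt "0.046 0 0 0 -0.3" --pt "0.052 0 0 0 -0.3" --pt "0.058 0 0 0 -0.3" --pt "0.064 0 0 0 -0.3" --pt "0.07 0 0 0 -0.3" --pt "0.076 0 0 0 -0.3" --pt "0.082 0 0 0 -0.3" --pt "0.088 0 0 0 -0.3" --pt "0.094 0 0 0 -0.3" --pt "0.1 0 0 0 -0.3" --pt "0.105 0 0 0 -0.3" --pt "0.109 0 0 0 -0.3" --pt "0.112 0 0 0 -0.3" --pt "0.112 0 0 0 -0.3"

```text
time_s: 4.75
tool_pos: [0.5524, 0.031, 0.1919]
tool_rot: [180.0, 0.0, 90.8]
force: [-0.5, -0.6, -0.2]
grip_width: 0.0568
```

```bash
cat > m.py <<'E'
import sys
from h import *
tag=sys.argv[1]
o=env.get_obs(); print('t',o['time_s'],o['tool_pos'].round(4),o['tool_rot'].round(2),o['force'].round(1))
for n in sys.argv[2:]:
    im,d=snap(n,f'{n}_{tag}'); P=cloud(n,d); x,y,z=P[...,0],P[...,1],P[...,2]
    hsv=cv2.cvtColor(im,cv2.COLOR_RGB2HSV)
    m=(np.isfinite(z)&(z>.024)&(z<.0365)&(x>.46)&(x<.645)&(y>-.07)&(y<.19)&(im.sum(2)>220)&~((hsv[...,1]>170)&(hsv[...,0]<20))).astype(np.uint8)
    k,l,s,c=cv2.connectedComponentsWithStats(m)
    for i in range(1,k):
        if s[i,4]<60: continue
        q=P[l==i]; r=cv2.minAreaRect((q[:,:2]*1000).astype(np.float32)); print(n,s[i,4],np.round(r[0],1),np.round(r[1],1),round(r[2],1))
E
python3 m.py a top side
python3 - <<'E'
import cv2
for n in('top','side'):
    a=cv2.imread(f'pics/{n}_a.png'); a=a[155:275,190:360] if n=='top' else a[140:310,190:390]
    cv2.imwrite(f'pics/{n}_az.png',cv2.resize(a,None,fx=3.6,fy=3.6,interpolation=cv2.INTER_CUBIC))
E
```

```text
t 4.75 [0.5524 0.031  0.1919] [179.96   0.    90.81] [-0.5 -0.6 -0.2]
side 110 [642.3  61.6] [  5.2 252.7] 0.6
side 189 [594.4  -4.7] [54.6 57.2] 1.2
```

View pics/side_az.png

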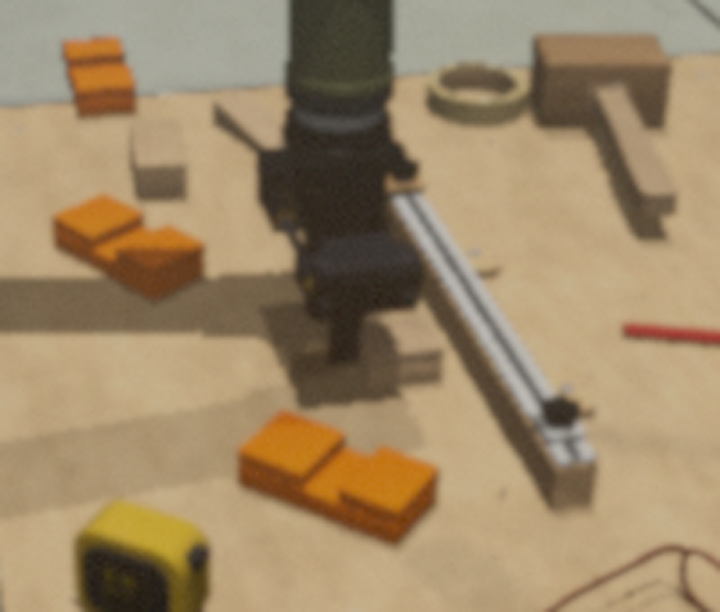

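View pics/top_az.png

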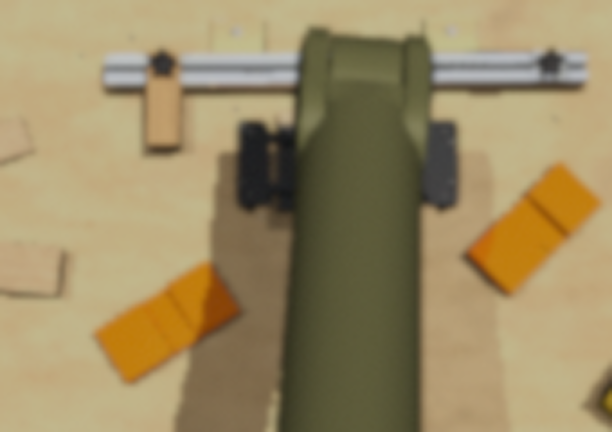

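The side view shows the piece's near end at (420,365) zoomed, aligned with the fence. Its back is at x≈0.566, with a gap of about 19 mm to the fence. I'll push 15 mm more, then back off.

Call:
carry_out --pt "0.004 0 0 0 -0.3" --pt "0.008 0 0 0 -0.3" --pt "0.011 0 0 0 -0.3" --pt "0.013 0 0 0 -0.3" --pt "0.015 0 0 0 -0.3" --pt "0.015 0 0 0 -0.3" --pt "0.0 0 0 0 -0.3" --pt "-0.02 0 0 0 -0.3" --pt "-0.02 0 0.04 0 -0.3" --pt "-0.02 0 0.08 0 -0.3" --pt "-0.02 -0.04 0.12 -8 -0.3" --pt "-0.02 -0.08 0.12 -16 -0.3" --pt "-0.02 -0.12 0.12 -24 -0.2" --pt "-0.02 -0.16 0.12 -32 0" --pt "-0.02 -0.19 0.12 -40 0.2" --pt "-0.02 -0.19 0.12 -48 0.4" --pt "-0.02 -0.19 0.12 -56 0.6" --pt "-0.02 -0.19 0.12 -64 0.6" --pt "-0.02 -0.19 0.12 -72 0.6" --pt "-0.02 -0.19 0.12 -80 0.6"

```text
time_s: 6.85
tool_pos: [0.5322, -0.1591, 0.312]
tool_rot: [180.0, -0.1, 10.5]
force: [-0.3, -0.1, 0.2]
grip_width: 0.0182
```

```bash
python3 m.py b top side
python3 - <<'E'
import cv2
a=cv2.imread('pics/top_b.png')[155:275,190:360]
cv2.imwrite('pics/top_bz.png',cv2.resize(a,None,fx=4.6,fy=4.6,interpolation=cv2.INTER_CUBIC))
E
```

```text
t 6.85 [ 0.5322 -0.1591  0.312 ] [ 1.7996e+02 -7.0000e-02  1.0480e+01] [-0.3 -0.1  0.2]
top 226 [606.5  65.2] [55.6 46.1] 0.7
top 242 [607.5  -6.8] [54.9 46.5] 0.2
side 305 [612.3   7. ] [ 65.  147.4] 0.1
```

View pics/top_bz.png

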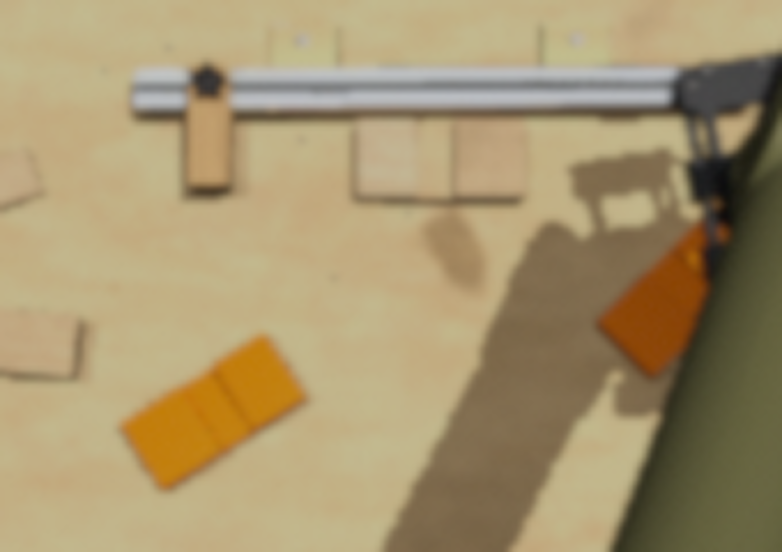

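The piece is now parallel to the fence (about 0.8°), centred at about (607, 29) with a gap of about 5 mm. Next I'll place the fingers at its −y end, jaw along x.

Call:
carry_out --pt "0.025 0.03 0 -5 0.6" --pt "0.05 0.06 0 -9.7 0.6" --pt "0.075 0.095 0 -9.7 0.6" --pt "0.075 0.099 0 -9.7 0.6" --pt "0.075 0.099 -0.03 -9.7 0.6" --pt "0.075 0.099 -0.06 -9.7 0.6" --pt "0.075 0.099 -0.09 -9.7 0.6" --pt "0.075 0.099 -0.11 -9.7 0.6" --pt "0.075 0.099 -0.12 -9.7 0.6" --pt "0.075 0.099 -0.12 -9.7 0.6"

```text
time_s: 7.95
tool_pos: [0.6064, -0.06, 0.1906]
tool_rot: [180.0, 0.1, 1.2]
force: [-0.5, 0.1, -0.2]
grip_width: 0.0174
```

```bash
python3 m.py c side
python3 - <<'E'
import cv2
a=cv2.imread('pics/side_c.png')[140:310,190:390]
cv2.imwrite('pics/side_cz.png',cv2.resize(a,None,fx=3.6,fy=3.6,interpolation=cv2.INTER_CUBIC))
E
```

```text
t 7.95 [ 0.6064 -0.06    0.1906] [1.7998e+02 1.2000e-01 1.2000e+00] [-0.5  0.1 -0.2]
```

View pics/side_cz.png

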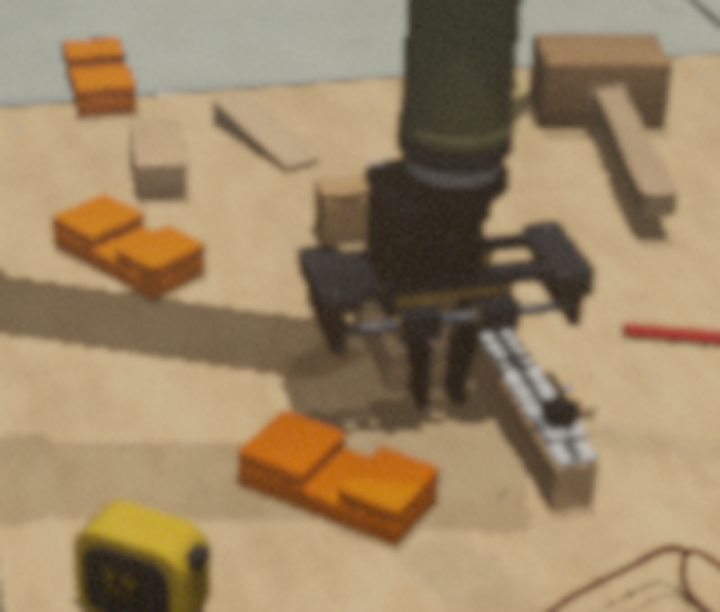

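The side view shows both fingertips at (420,400) and (455,395) zoomed, in front of the piece's −y end and clear of the fence and orange block. Pushing +y along the fence.

Call:
carry_out --pt "0 0.006 0.001 0 0.6" --pt "0 0.012 0.001 0 0.6" --pt "0 0.018 0.001 0 0.6" --pt "0 0.024 0.001 0 0.6" --pt "0 0.03 0.001 0 0.6" --pt "0 0.036 0.001 0 0.6" --pt "0 0.042 0.001 0 0.6" --pt "0 0.048 0.001 0 0.6" --pt "0 0.054 0.001 0 0.6" --pt "-0.001 0.06 0.001 0 0.6" --pt "-0.001 0.066 0.001 0 0.6" --pt "-0.001 0.072 0.001 0 0.6" --pt "-0.001 0.078 0.001 0 0.6" --pt "-0.001 0.083 0.001 0 0.6" --pt "-0.001 0.087 0.001 0 0.6" --pt "-0.001 0.091 0.001 0 0.6" --pt "-0.001 0.094 0.001 0 0.6" --pt "-0.001 0.096 0.001 0 0.6" --pt "-0.001 0.098 0.001 0 0.6" --pt "-0.001 0.098 0.001 0 0.6"

```text
time_s: 10.0
tool_pos: [0.6059, 0.0385, 0.1927]
tool_rot: [-180.0, 0.0, 1.1]
force: [-0.1, 0.2, 0.9]
grip_width: 0.0176
```

```bash
python3 m.py d top side
python3 - <<'E'
import cv2
for n in('top','side'):
    a=cv2.imread(f'pics/{n}_d.png'); a=a[155:275,190:360] if n=='top' else a[140:310,190:390]
    cv2.imwrite(f'pics/{n}_dz.png',cv2.resize(a,None,fx=3.6,fy=3.6,interpolation=cv2.INTER_CUBIC))
E
```

```text
t 10.0 [0.6059 0.0385 0.1927] [-1.7998e+02  1.0000e-02  1.1300e+00] [-0.1  0.2  0.9]
top 216 [604.7 145.8] [57.9 42.8] 1.0
```

View pics/top_dz.png

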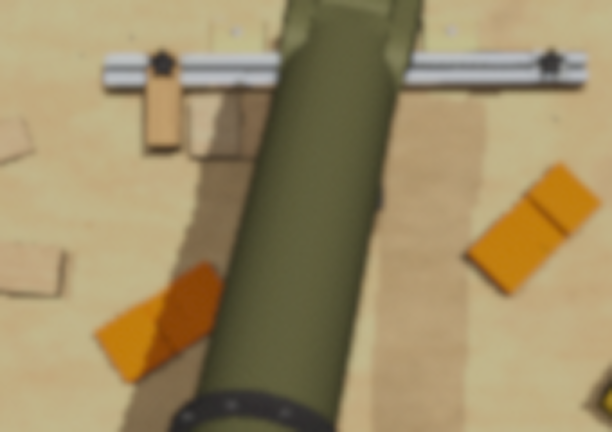

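View pics/side_dz.png

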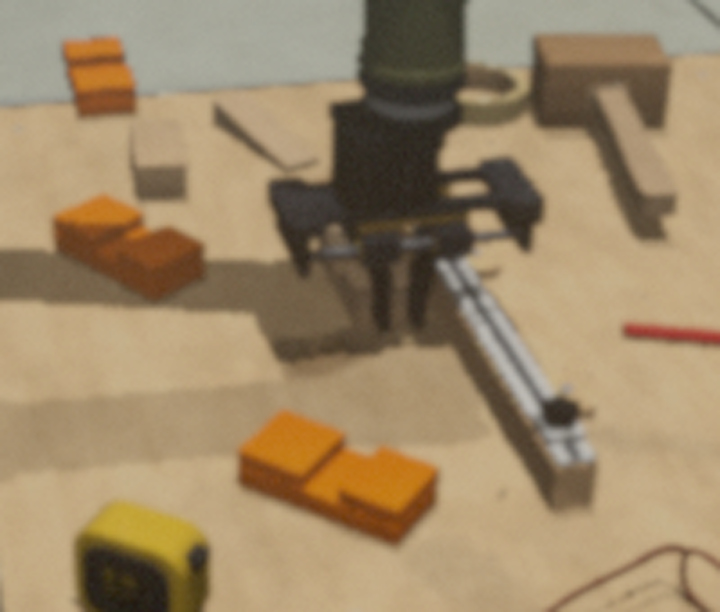

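The piece's +y end is at y≈0.167, about 10 mm short of the stop (gap visible at (185,125) zoomed). Continuing slowly.

Call:
carry_out --pt "0 0.002 0 0 0.6" --pt "0 0.004 0 0 0.6" --pt "0 0.006 0 0 0.6" --pt "0 0.007 0 0 0.6" --pt "0 0.008 0 0 0.6" --pt "0 0.009 0 0 0.6" --pt "0 0.01 0 0 0.6"

```text
time_s: 10.8
tool_pos: [0.6059, 0.0481, 0.1927]
tool_rot: [180.0, 0.0, 1.1]
force: [0.0, -3.7, -0.6]
grip_width: 0.0176
```

```bash
python3 m.py e top
```

```text
t 10.8 [0.6059 0.0481 0.1927] [1.7998e+02 1.0000e-02 1.1200e+00] [ 0.  -3.7 -0.6]
top 221 [604.7 155. ] [47.  58.4] 87.5
```

Call:
carry_out --pt "0 0.0005 0 0 0.6" --pt "0 0.001 0 0 0.6" --pt "0 0.001 0 0 0.6"

```text
time_s: 11.15
tool_pos: [0.6058, 0.0482, 0.1927]
tool_rot: [179.9, 0.0, 1.1]
force: [-1.5, -3.1, -0.0]
grip_width: 0.0176
```

Contact with the stop is confirmed: the force rose and the tool stalled. Now I'll back off, lift, turn the jaw along y, and go behind the long side.

Call:
carry_out --pt "0 -0.01 0 0 0.6" --pt "0 -0.025 0 0 0.6" --pt "0 -0.025 0.04 0 0.6" --pt "0 -0.025 0.08 0 0.6" --pt "0 -0.025 0.11 8 0.4" --pt "-0.01 -0.01 0.12 16 0.2" --pt "-0.02 0.01 0.12 24 0" --pt "-0.03 0.03 0.12 32 -0.2" --pt "-0.04 0.05 0.12 40 -0.3" --pt "-0.055 0.068 0.12 48 -0.3" --pt "-0.065 0.068 0.12 56 -0.3" --pt "-0.065 0.068 0.12 64 -0.3" --pt "-0.065 0.068 0.12 72 -0.3" --pt "-0.065 0.068 0.12 80 -0.3" --pt "-0.065 0.068 0.12 88 -0.3" --pt "-0.065 0.068 0.12 90 -0.3" --pt "-0.065 0.068 0.12 90 -0.3"

```text
time_s: 12.85
tool_pos: [0.5411, 0.116, 0.313]
tool_rot: [180.0, -0.0, 91.0]
force: [-1.3, 0.4, -0.3]
grip_width: 0.0566
```

```bash
python3 m.py f side top
python3 - <<'E'
import cv2
a=cv2.imread('pics/side_f.png')[140:310,190:390]
cv2.imwrite('pics/side_fz.png',cv2.resize(a,None,fx=3.6,fy=3.6,interpolation=cv2.INTER_CUBIC))
E
```

```text
t 12.85 [0.5411 0.116  0.313 ] [ 1.7998e+02 -5.0000e-02  9.1030e+01] [-1.3  0.4 -0.3]
side 577 [612.2  59. ] [ 68.3 251.6] 1.2
```

View pics/side_fz.png

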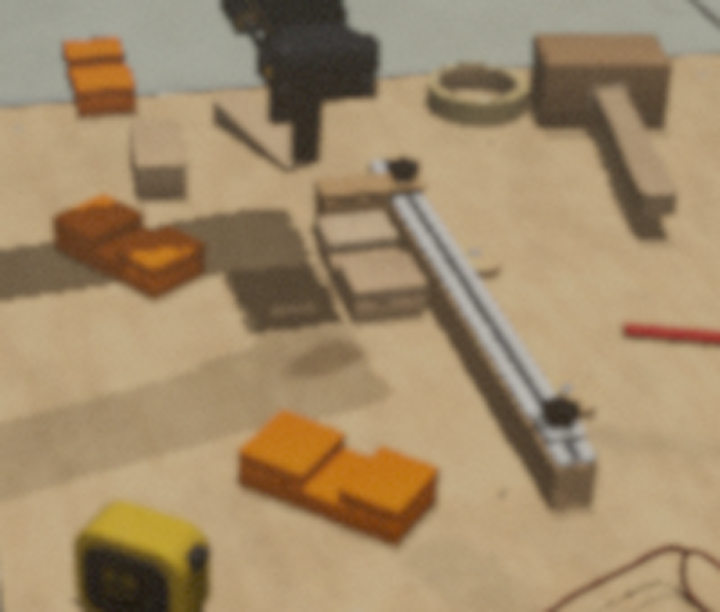

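The piece sits against the stop at (370,235) zoomed, nearly at the fence. Lowering behind it and pushing +x.

Call:
carry_out --pt "0 0 -0.04 0 -0.3" --pt "0 0 -0.08 0 -0.3" --pt "0 0 -0.11 0 -0.3" --pt "0 0 -0.12 0 -0.3" --pt "0 0 -0.12 0 -0.3" --pt "0.005 0 -0.12 0 -0.3" --pt "0.01 0 -0.12 0 -0.3" --pt "0.015 0 -0.12 0 -0.3" --pt "0.018 0 -0.12 0 -0.3" --pt "0.02 0 -0.12 0 -0.3" --pt "0.022 0 -0.12 0 -0.3" --pt "0.024 0 -0.12 0 -0.3" --pt "0.026 0 -0.12 0 -0.3" --pt "0.026 0 -0.12 0 -0.3"

```text
time_s: 14.35
tool_pos: [0.5668, 0.1171, 0.1926]
tool_rot: [-180.0, -0.0, 91.1]
force: [-0.9, -0.0, 0.1]
grip_width: 0.0566
```

Call:
carry_out --pt "0.001 0 0 0 -0.3" --pt "0.002 0 0 0 -0.3" --pt "0.002 0 0 0 -0.3"

```text
time_s: 14.65
tool_pos: [0.5691, 0.117, 0.1927]
tool_rot: [180.0, 0.0, 91.1]
force: [-0.3, -0.1, -0.8]
grip_width: 0.0566
```

Call:
carry_out --pt "0.001 0 0 0 -0.3" --pt "0.002 0 0 0 -0.3" --pt "0.002 0 0 0 -0.3"

```text
time_s: 14.95
tool_pos: [0.5712, 0.117, 0.1928]
tool_rot: [180.0, 0.0, 91.1]
force: [-0.6, 0.8, -0.1]
grip_width: 0.0566
```

Call:
carry_out --pt "0.001 0 0 0 -0.3" --pt "0.002 0 0 0 -0.3" --pt "0.002 0 0 0 -0.3"

```text
time_s: 15.25
tool_pos: [0.5725, 0.1171, 0.1927]
tool_rot: [-179.9, -0.0, 91.1]
force: [-4.4, -0.1, 3.6]
grip_width: 0.0567
```

Call:
carry_out --pt "0.001 0 0 0 -0.3" --pt "0.002 0 0 0 -0.3" --pt "0.002 0 0 -0.4 -0.3" --pt "0.002 0 0 -0.4 -0.3"

```text
time_s: 15.65
tool_pos: [0.5732, 0.1172, 0.1926]
tool_rot: [-179.6, -0.0, 90.8]
force: [-8.7, -0.9, 8.3]
grip_width: 0.0564
```

```bash
python3 m.py g side
python3 - <<'E'
import cv2
a=cv2.imread('pics/side_g.png')[140:310,190:390]
cv2.imwrite('pics/side_gz.png',cv2.resize(a,None,fx=3.6,fy=3.6,interpolation=cv2.INTER_CUBIC))
E
```

```text
t 15.65 [0.5732 0.1172 0.1926] [-1.7965e+02 -1.0000e-02  9.0780e+01] [-8.7 -0.9  8.3]
side 237 [615.6  37. ] [ 58.6 168.9] 1.3
```

View pics/side_gz.png

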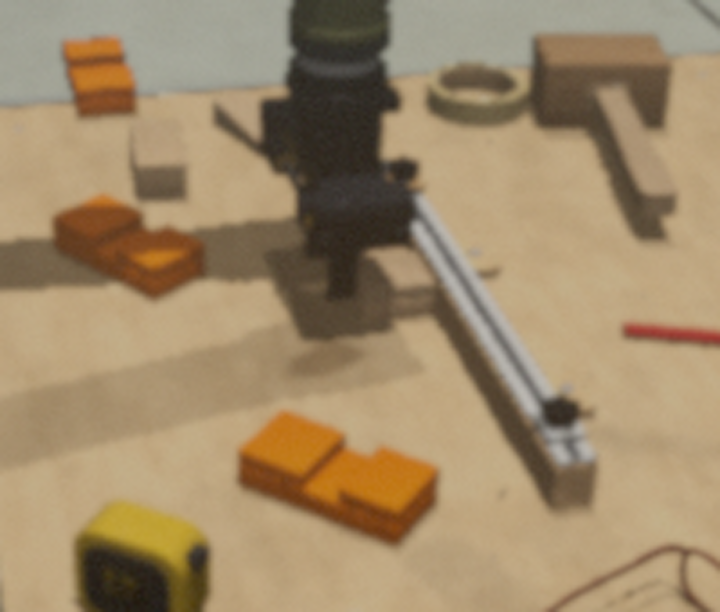

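Pressed flush (about 9 N against the fence). Backing off, then one more gentle nudge at the end face.

Call:
carry_out --pt "-0.005 0 0 0 -0.3" --pt "-0.02 0 0 0 -0.3" --pt "-0.034 0 0 0 -0.3" --pt "-0.034 0 0.04 0 -0.3" --pt "-0.034 0 0.08 0 -0.3" --pt "-0.034 -0.02 0.12 -8 0" --pt "-0.03 -0.05 0.12 -16 0.3" --pt "-0.02 -0.08 0.12 -24 0.6" --pt "-0.01 -0.1 0.12 -32 0.6" --pt "0.01 -0.1 0.12 -40 0.6" --pt "0.031 -0.1 0.12 -48 0.6" --pt "0.031 -0.1 0.12 -56 0.6" --pt "0.031 -0.1 0.12 -64 0.6" --pt "0.031 -0.1 0.12 -72 0.6" --pt "0.031 -0.1 0.12 -80 0.6" --pt "0.031 -0.1 0.12 -88 0.6" --pt "0.031 -0.1 0.12 -89.8 0.6" --pt "0.031 -0.1 0.12 -89.8 0.6"

```text
time_s: 17.5
tool_pos: [0.6062, 0.0171, 0.3129]
tool_rot: [180.0, -0.1, 1.0]
force: [-0.4, -0.0, 0.3]
grip_width: 0.0172
```

```bash
python3 m.py h top side
python3 - <<'E'
import cv2
a=cv2.imread('pics/top_h.png')[155:225,215:345]
cv2.imwrite('pics/top_hz.png',cv2.resize(a,None,fx=6,fy=6,interpolation=cv2.INTER_CUBIC))
a=cv2.imread('pics/side_h.png')[160:260,240:370]
cv2.imwrite('pics/side_hz.png',cv2.resize(a,None,fx=6,fy=6,interpolation=cv2.INTER_CUBIC))
E
```

```text
t 17.5 [0.6062 0.0171 0.3129] [ 1.7997e+02 -8.0000e-02  1.0400e+00] [-0.4 -0.   0.3]
top 246 [613.1 148.9] [59.  63.1] 87.7
top 183 [614.5  89.9] [45.9 59.9] 87.5
side 509 [614.7 106. ] [ 61.2 157.8] 1.5
```

View pics/top_hz.png

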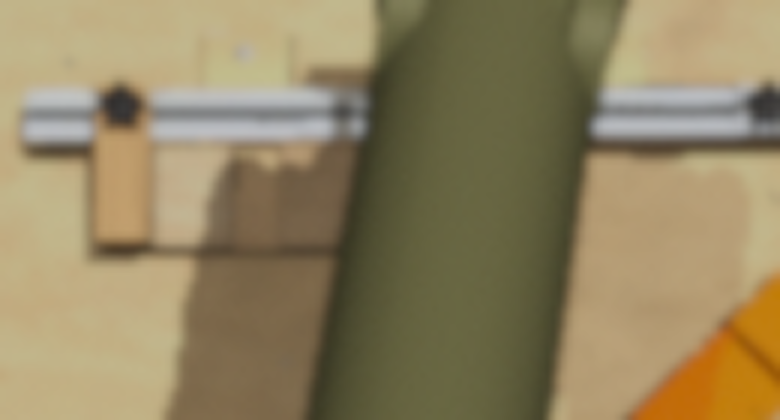

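View pics/side_hz.png

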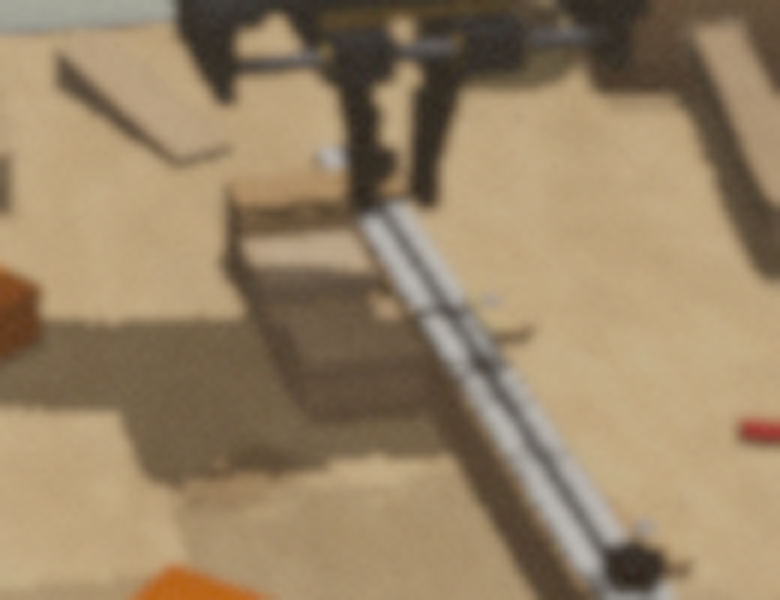

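Both views show the piece seated in the corner, with no visible gap at the stop (152,200) or the fence (250,147) in the zoomed top view. Now a gentle nudge on the end face.

Call:
carry_out --pt "0 0 -0.04 0 0.6" --pt "0 0 -0.08 0 0.6" --pt "0 0 -0.11 0 0.6" --pt "0 0 -0.12 0 0.6" --pt "0 0.006 -0.12 0 0.6" --pt "0 0.012 -0.12 0 0.6" --pt "0 0.018 -0.12 0 0.6" --pt "0 0.024 -0.12 0 0.6" --pt "0 0.027 -0.12 0 0.6" --pt "0 0.029 -0.12 0 0.6" --pt "0 0.03 -0.12 0 0.6" --pt "0 0.03 -0.12 0 0.6"

```text
time_s: 18.8
tool_pos: [0.6059, 0.0471, 0.1928]
tool_rot: [180.0, -0.0, 0.9]
force: [0.8, 0.3, -0.4]
grip_width: 0.0174
```

Call:
carry_out --pt "0 0.001 0 0 0.6" --pt "0 0.002 0 0 0.6" --pt "0 0.002 0 0 0.6"

```text
time_s: 19.1
tool_pos: [0.6059, 0.0482, 0.1928]
tool_rot: [179.9, 0.0, 0.9]
force: [0.5, -2.3, 0.4]
grip_width: 0.0173
```

Call:
carry_out --pt "0 0.001 0 0 0.6" --pt "0 0.002 0 0 0.6" --pt "0 0.002 0 0 0.6" --pt "0 0 0 0 0.6" --pt "0 -0.01 0 0 0.6" --pt "0 -0.025 0 0 0.6" --pt "0 -0.03 0.04 0 0.6" --pt "0 -0.03 0.08 0 0.6" --pt "0 -0.03 0.12 0 0.6" --pt "-0.01 -0.03 0.12 8 0.4" --pt "-0.02 0.0 0.12 16 0.1" --pt "-0.03 0.03 0.12 24 -0.2" --pt "-0.04 0.05 0.12 32 -0.3" --pt "-0.06 0.068 0.12 40 -0.3" --pt "-0.065 0.068 0.12 48 -0.3" --pt "-0.065 0.068 0.12 56 -0.3" --pt "-0.065 0.068 0.12 64 -0.3" --pt "-0.065 0.068 0.12 72 -0.3" --pt "-0.065 0.068 0.12 80 -0.3" --pt "-0.065 0.068 0.12 88 -0.3"

```text
time_s: 21.1
tool_pos: [0.541, 0.1161, 0.3129]
tool_rot: [-180.0, -0.0, 89.2]
force: [-0.7, -1.0, -0.1]
grip_width: 0.056
```

Call:
carry_out --pt "0 0 -0.04 2 -0.3" --pt "0 0 -0.08 2 -0.3" --pt "0 0 -0.11 2 -0.3" --pt "0 0 -0.12 2 -0.3" --pt "0.005 0 -0.12 2 -0.3" --pt "0.012 0 -0.12 2 -0.3" --pt "0.018 0 -0.12 2 -0.3" --pt "0.023 0 -0.12 2 -0.3" --pt "0.027 0 -0.12 2 -0.3" --pt "0.029 0 -0.12 2 -0.3" --pt "0.03 0 -0.12 2 -0.3" --pt "0.031 0 -0.12 2 -0.3" --pt "0.031 0 -0.12 2 -0.3"

```text
time_s: 22.4
tool_pos: [0.5719, 0.1171, 0.1927]
tool_rot: [-180.0, -0.0, 90.9]
force: [0.5, 0.7, 0.7]
grip_width: 0.0567
```

Call:
carry_out --pt "0.001 0 0 0 -0.3" --pt "0.002 0 0 0 -0.3" --pt "0.002 0 0 0 -0.3"

```text
time_s: 22.7
tool_pos: [0.5728, 0.1171, 0.1926]
tool_rot: [-179.8, -0.0, 90.9]
force: [-5.3, -0.6, 4.9]
grip_width: 0.0567
```

Call:
carry_out --pt "0.0005 0 0 0 -0.3" --pt "0.001 0 0 0 -0.3" --pt "0.001 0 0 0 -0.3"

```text
time_s: 23.0
tool_pos: [0.5732, 0.1171, 0.1925]
tool_rot: [-179.7, -0.0, 91.0]
force: [-7.5, -0.7, 6.5]
grip_width: 0.0567
```

Contact came at the same tool position as before, so nothing had shifted. I'll back off, lift, and swing clear for the final check.

Call:
carry_out --pt "-0.003 0 0 0 -0.3" --pt "-0.015 0 0 0 -0.3" --pt "-0.033 0 0 0 -0.3" --pt "-0.033 0 0.04 0 -0.3" --pt "-0.033 0 0.08 0 -0.3" --pt "-0.033 0 0.12 0 -0.3" --pt "-0.035 0.03 0.16 0 -0.3" --pt "-0.045 0.07 0.2 0 -0.3" --pt "-0.06 0.11 0.21 0 -0.3" --pt "-0.07 0.15 0.21 0 -0.3" --pt "-0.085 0.19 0.21 0 -0.3" --pt "-0.1 0.23 0.21 0 -0.3" --pt "-0.12 0.27 0.21 0 -0.3" --pt "-0.14 0.31 0.21 0 -0.3" --pt "-0.16 0.34 0.21 0 -0.3" --pt "-0.18 0.37 0.21 0 -0.3" --pt "-0.2 0.4 0.21 0 -0.3" --pt "-0.2 0.4 0.21 0 -0.3"

```text
time_s: 24.8
tool_pos: [0.3692, 0.5221, 0.4019]
tool_rot: [-179.8, -0.1, 91.5]
force: [0.1, 0.2, -0.5]
grip_width: 0.0568
```

```bash
python3 m.py k top side
python3 - <<'E'
from h import *
a=cv2.imread('pics/top_k.png')
cv2.imwrite('pics/top_kz.png',cv2.resize(a[155:225,215:345],None,fx=6,fy=6,interpolation=cv2.INTER_CUBIC))
a=cv2.imread('pics/side_k.png')
cv2.imwrite('pics/side_kz.png',cv2.resize(a[160:260,240:370],None,fx=6,fy=6,interpolation=cv2.INTER_CUBIC))
# bystanders
d=np.load('pics/top_k_d.npy');P=cloud('top',d);z=P[...,2]
m=(np.isfinite(z)&(z>.011)&(z<.09)&(P[...,0]>.25)&(P[...,0]<.95)&(abs(P[...,1])<.5)).astype(np.uint8)
k,l,s,c=cv2.connectedComponentsWithStats(m)
for i in range(1,k):
    if s[i,4]<200: continue
    r=cv2.minAreaRect((P[l==i][:,:2]*1000).astype(np.float32)); print(np.round(r[0],1),np.round(r[1],1),round(r[2],1))
# front/rear edge of piece per y
x,y=P[...,0],P[...,1]
q=P[np.isfinite(z)&(z>.022)&(z<.0365)&(x>.57)&(x<.645)&(y>.05)&(y<.178)]
B=[[y0+.004,q[(q[:,1]>=y0)&(q[:,1]<y0+.008)][:,0].min()] for y0 in np.arange(.062,.165,.008) if ((q[:,1]>=y0)&(q[:,1]<y0+.008)).sum()>3]
B=np.array(B); p=np.polyfit(B[:,0],B[:,1],1); print('rear edge slope deg',np.degrees(p[0]),'x at .118',np.polyval(p,.118),'ymin',q[:,1].min(),'ymax',q[:,1].max())
E
```

```text
t 24.8 [0.3692 0.5221 0.4019] [-1.7984e+02 -1.4000e-01  9.1460e+01] [ 0.1  0.2 -0.5]
top 247 [613.5 147. ] [62.4 60.6] 88.2
top 250 [613.8  83.3] [59.6 49.3] 1.1
side 539 [616.3  58.6] [ 61.8 254.7] 2.3
[878.8 317.8] [191.9 341.6] 20.0
[ 906.2 -319.2] [125.9  73.9] 28.3
[ 859.6 -199.8] [69.  66.3] 4.4
[ 851.1 -447. ] [ 59.3 117. ] 14.0
[647.8  27.8] [124.6 437.2] 1.4
[575.4 380.3] [ 38.5 111.4] 22.6
[ 514.9 -144.7] [ 55.  122.3] 45.2
[472.2 327. ] [90.5 44.6] 84.9
[ 474.2 -336.3] [48.2 81. ] 12.9
[426.  186.4] [ 56.8 119.6] 33.9
[445.8 478.6] [55.7 42.7] 0.3
[ 376.  -233.6] [41.4 80.1] 51.9
rear edge slope deg -0.55476988931483 x at .118 0.5856369200893196 ymin 0.052399124089201665 ymax 0.1776458567735471
```

View pics/top_kz.png

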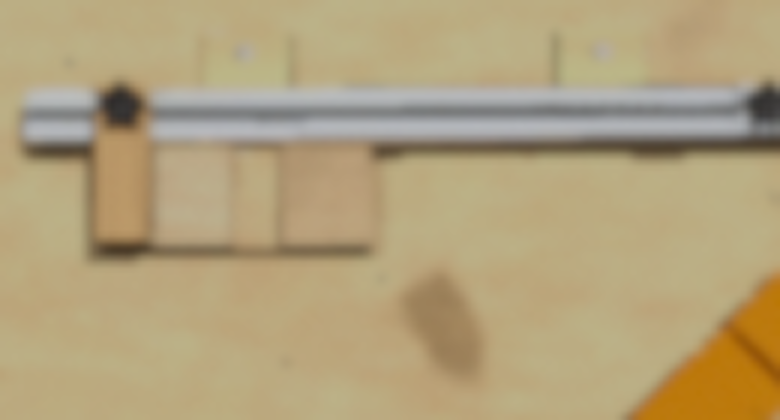

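View pics/side_kz.png

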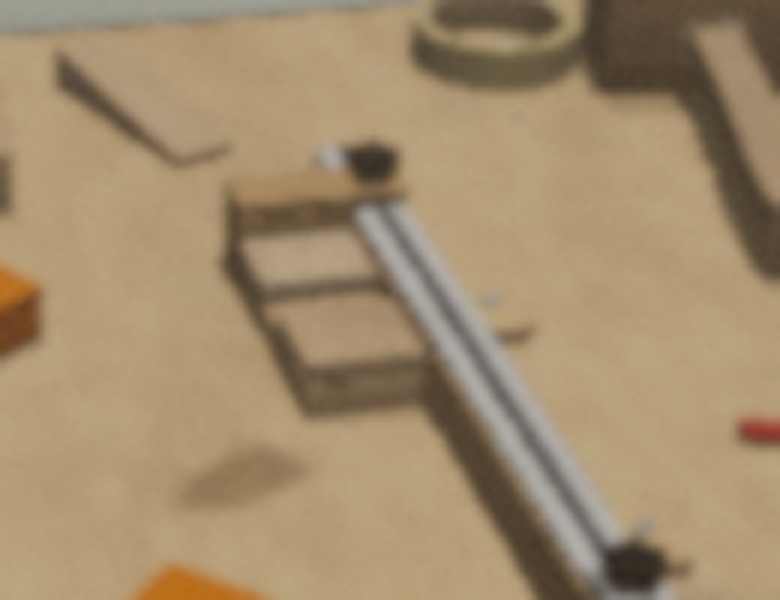

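The final views show the piece tight in the corner: the stop contact at (152,195) zoomed and the fence edge at (260,145) have no gap. The bystanders are where they were, so I'm handing in.

```bash
python3 -c "
from cell import env
print(env.get_obs()['time_s']); print(env.sign_off())"
```

```text
24.9
the job is handed in; nothing more can be done
None
```

The grooved pine piece is in the inside corner, with its long side against the fence and its end against the stop block. I handed the job in at 24.9 s, with the arm well clear. I moved it only by pushing with the fingers: first +x to near the fence, then +y to the stop, then +x flush, followed by one gentle nudge each way.

**Contact:** on the repeat nudges the fingers met the piece at the same positions as before, to within about 0.5 mm. The force readings I saw stayed under 10 N.

**Final pictures:** neither view shows a gap at the fence or the stop.
- **Rear edge:** it measured −0.55°, against −0.8° for the fence line, which is within pixel noise.
- **Front face:** the depth-based estimate puts it about 2 mm past the fence plane. That is physically impossible, but it matches the calibration tolerance.

**Other things on the bench:** the offcut and the two whole orange lookalikes measured within 1 mm of where they started, the tape measure within 2 mm. Stray depth pixels shifted the wedge and screw carton readings by a few mm. Nothing came near either of them, so I don't think they moved.

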